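# Gauge a heating block, then hold it home in the heater's corner

## Robot

A 7-joint arm with a two-finger parallel gripper is mounted at the origin on a cart in front of the work surface, level with it; the furniture and walls round the work are solid. World frame = base frame: x ahead of the robot, y to its left, z up, the work surface at z = 0. Lengths are in m, angles in rad, forces in N, time in s.
With the tool pointing down it reaches from about 0.4 to 0.85 m from the base axis. Payload 6.9 kg.
Tool frame: the origin (TCP) lies midway between the tips of the shut fingers; the grasp point (between the pads) lies behind it (ctrl.pinch_z is the z of the grasp point in the tool frame, in m); z points along the fingers, y is the line along which they close (so a half turn about z gives the same grasp; the last joint's range is limited). The gripper opens to 85 mm and grips with 20 to 120 N. Pads are 22 mm wide; open, the fingers measure 114 mm over their backs; the gripper's body (76 mm by 85 mm) begins 54 mm behind the grasp point. The pads swing forward as they close: fully open they stand 13 mm farther back than shut.
Start: joints at [1.264, 0.507, -0.238, 1.5, 0.126, 1.149, -0.155], TCP at [0.251, -0.573, 0.231] pointing down, gripper open.
Joint ranges: [-3.08, 3.08], [-0.24, 2.05], [-1.43, 1.35], [0, 2.5], [-1.52, 4.66], [0.17, 1.96], [-2.89, 2.89]. Speed limits (rad/s): [2.39, 2.39, 3.14, 3.14, 3.14, 3.14, 3.14].

## Interface

Orientations are given as a unit quaternion [w, x, y, z].
In Python, from station import ctrl, get_state, vision, ticket, models gives the robot as it stands. Calls block until the motion is done:
- ctrl.movep(position, orientation): joint-space move of the TCP to a pose.
- ctrl.movel(position, frame=None, max_speed=0.15): straight line of the TCP; frame=None keeps the orientation; max_speed is the mean speed in m/s.
- ctrl.set_joints(angles): joint-space move.
- ctrl.ungrasp() and ctrl.close_gripper(force=None): open the fingers fully, or close them until they stop; force is the grip in N (None keeps the last).
- ctrl.pause(seconds).
- ctrl.ik(position, orientation): joint angles nearest the present ones, or None.
- get_state(): the state.
- vision.grab_frame(name): name is "scene" or "top" or "wrist"; returns (picture, depth): 480x640x3 uint8, blue, green, red; 480x640 float32, m along the optical axis (not along the pixel's ray), 0 where there is no reading.
- vision.camera_info(name): a dict with "mtx" (3x3 intrinsics, pixels), "R" (3x3) and "t" (3): a world point X has camera coordinates R X + t; the wrist camera has in their place "hand_eye" (4x4, takes a point from camera to tool coordinates, whose origin is the TCP and whose axes are the flange's). Camera axes: x right, y down, z forward; pixel columns grow to the right and rows downward; lengths in m; the calibration is good to about 2 mm. The wrist camera is an equidistant fisheye: a pixel r from the principal point sees the ray r / f radians off the axis. A picture is of the moment at which its call begins: read the wrist's pose just before it. camera_info takes no time and is no camera call.
A pose or a line that the arm cannot do raises ctrl.Unreachable and nothing moves.
- ticket.close_job(): hands the job in; it is judged then, once.
Trained networks look in the newest picture that a camera, given by its name, has taken for a name from the list of things; names that differ only in an ending like _2 or _b are one class to them, and where a whole thing is asked for, a point or a joint stands for the part that bears it (a point fixed in the world has none). Each returns a list of dicts, best first, with "p" (0 to 1); they miss things now and then, are a little off and sometimes report something else, mostly with a low value. They report only what shows in the picture. A call takes as long as a camera call.
- models.recognise(camera, target): "point" ([column, row] in pixels, amid what is visible of it).
- models.masks_of(camera, target): "mask" (480x640 bool, what is visible of it) and "point" ([column, row] in pixels, amid what is visible of it).
The state is a dict: "time": time; "qpos": joint angles; "qd": joint speeds; "tau": joint torques, N m; "tcp_pos": TCP position; "eef_rot": TCP orientation; "contact_force": force on the tool from outside, world axes, zero at the start; "wrist_torque": the same for the moment, N m; "width": finger opening in m; "gripper_force": force on a finger pad.
Only numpy, scipy, OpenCV 4.12 (cv2) and the standard library are available. Lean on these libraries where they do the work, as an engineer would, in place of code of your own. Each camera call takes 0.05 s, during which the arm holds its last target. There are 200 camera calls.

## Task

One of the two loose heating blocks fits the tubes we run today: it is the one that slides right down over the upright gauge pin. Check that block by sliding it onto the pin until it sits on the pin's foot, then lift it off, stand it on the plate of the block heater and press it firmly into the corner so that it touches both metal fences at once, flat against them. Finish while still holding it pressed there, so that I can do up the clamp screw; leave the other block standing on the worktop, off the gauge and the heater, and leave the small brown bottle and the marker beside the work where they are.

Things in the scene. Friction and masses are not known exactly. Their poses are not given: they have to be found in the camera images.
- block_wide: Heating block that fits: upright bare metal block 44 x 44 mm, 60 mm high, 0.15 to 0.3 kg, with a 20 mm bore running right through it from top to bottom on its centre line. Loose, stands upright. Origin: centre of its underside; z up along the bore, x and y square to its four side faces. The four sides are alike and it may be used any way round.
- block_narrow: The other heating block: same outside (44 x 44 x 60 mm, bare metal), but its bore is only 13 mm, so that it jams on the point of the gauge pin. Loose, stands upright. Origin: centre of its underside; z up, x and y square to its sides.
- gauge: Gauge: an upright steel pin 17 mm in diameter in the middle of a square dark steel foot 60 x 60 mm, 12 mm thick; it stands firm and does not move. The pin is straight for 50 mm above the foot, then a cone 16 mm long narrows to a point 6 mm wide, so its tip stands 78 mm above the worktop. Origin: centre of the underside of the foot, on the pin's axis; z up along the pin.
- gauge_seat (a point): Top face of the gauge's foot (12 mm above the worktop), on the axis of the pin: the underside of a block that is fully down rests here.
- heater: Block heater: white box 150 mm (x) by 140 mm (y), control panel along its front (-x) edge; firm, does not move. Origin: centre of its underside; z up, +x to its back, +y to its left seen from its front. Its flat metal plate (x -30 to 70 mm, y -58 to 58 mm) lies 46 mm above the worktop and carries two fences, 14 mm high, along its back and right.
- corner (a point): Where the two fence faces and the plate meet; axes as the heater's, at its x = 58, y = -48, z = 46 mm. The back fence's face lies in this point's y-z plane, the right fence's in its x-z plane. Plate and fences are smooth (friction about 0.2). A block home in the corner has the centre of its underside 22 mm to -x and 22 mm to +y of this point.
- clamp (a point): Middle of the clamp screw, drawn back, on the plate opposite the corner, at the heater's x = -18, y = 29, z = 46 mm (plate height). It covers about 26 mm either way in x and y and is 20 mm high. Not used by the robot.
- fence_back: Back fence of the heater: metal strip 10 mm thick (x), 90 mm long (y), 14 mm high, fixed on the plate along its back. Origin: centre of its underside, on the plate; axes as the heater's; the face that the block must touch is 5 mm to -x of the origin.
- fence_side: Right fence of the heater: metal strip 66 mm long (x), 10 mm thick (y), 14 mm high, fixed on the plate along its right side. Origin: centre of its underside, on the plate; axes as the heater's; the face that the block must touch is 5 mm to +y of the origin.
- stain_3: Bystander: small brown bottle 28 mm across, 55 mm high, white cap. Origin: centre of its underside. Leave it alone.
- marker: Bystander: felt marker 135 mm long (y), 16 mm thick, lying flat. Origin: centre of its underside. Leave it alone.

How it is judged:
On the way:
1. the block that fits has been slid right down the gauge pin and sits on its foot (z of block_wide in the frame of gauge_seat below 0.003 m and horizontal distance between block_wide and gauge_seat below 0.004 m and angle between block_wide's own z axis and vertical below 0.08 rad), for 0.2 s.
At the end, for the whole second after the job is handed in: The wide-bored block stands upright on the plate, square to the fences within 0.05 rad and within 3 mm of home, at rest, pressed on each fence with over 2 N, the fingers still bearing on it with over 2 N; the narrow-bored block stands upright on the worktop (contact force between block_wide and fence_back above 2 N and contact force between block_wide and fence_side above 2 N and contact force between the fingers and block_wide above 2 N and z of block_wide in the frame of heater between 0.042 and 0.05 m and angle between block_wide's own z axis and vertical below 0.05 rad and (angle between the x axis of block_wide and the x axis of heater, either way round below 0.05 rad or angle between the x axis of block_wide and the y axis of heater, either way round below 0.05 rad) and x of block_wide in the frame of heater between 0.033 and 0.039 m and y of block_wide in the frame of heater between -0.029 and -0.023 m and linear speed of each of block_wide, block_narrow below 0.01 m/s and height (world z) of block_narrow between -0.006 and 0.006 m and angle between block_narrow's own z axis and vertical below 0.1 rad); the arm keeps its last pose, push and grip.
It fails at once if the small brown bottle is pushed more than 30 mm from where it was (distance of stain_3 from where it was at the start of the episode above 0.03 m).
It fails at once if the marker is pushed more than 30 mm from where it was (distance of marker from where it was at the start of the episode above 0.03 m).
It also fails if it takes over 48 s, if anything falls off the work surface, if the arm or the gripper's body presses on something with over 40 N, if the wrist force passes 120 N, or if a joint passes its speed limit or range.

## Working session

There is one attempt and no reset: what is moved stays moved. The work goes in short steps, each a Python script; the robot and the scene stay as the last script left them, time stands still between calls to the robot, and variables do not carry over. Pictures are saved under pics/ and viewed, at most 10 in all, crops included, and the job is handed in when it is done.

```bash
mkdir -p pics; ls; python3 - <<'E'
from station import ctrl,get_state,vision,models
import cv2,numpy as np
s=get_state();print(s['time'],s['tcp_pos'],s['eef_rot'],s['width'],ctrl.pinch_z)
for n in('scene','top'):
    im,d=vision.grab_frame(n);cv2.imwrite(f'pics/{n}0.png',im);np.save(f'pics/{n}0.npy',d)
    i=vision.camera_info(n);print(n,i)
    for t in('block_wide','block_narrow','gauge','heater','fence_back','fence_side','stain_3','marker'):
        print(t,[(np.round(r['point']),round(r['p'],2)) for r in models.recognise(n,t)][:3])
print(vision.camera_info('wrist'))
E
```

```text
pics
0.0 [ 0.25044586 -0.57207589  0.23042377] [-8.65199218e-04  9.78772674e-01  2.04946966e-01 -2.12252159e-04] 0.08554247123347337 -0.0187
scene {'mtx': array([[475.58313912,   0.        , 323.9297949 ],
       [  0.        , 475.58313912, 241.89234374],
       [  0.        ,   0.        ,   1.        ]]), 'R': array([[-0.84837236, -0.52939835,  0.00131673],
       [-0.28063498,  0.44761188, -0.84905101],
       [ 0.44889681, -0.72068093, -0.52830924]]), 't': array([0.30232832, 0.30162309, 0.51269897])}
block_wide [(array([285., 346.]), 0.89)]
block_narrow [(array([323., 216.]), 0.67)]
gauge [(array([344., 247.]), 0.57)]
heater [(array([322., 294.]), 0.82)]
fence_back [(array([291., 288.]), 0.84)]
fence_side [(array([297., 268.]), 0.7)]
stain_3 []
marker [(array([357., 208.]), 0.74)]
top {'mtx': array([[588.27162785,   0.        , 322.5734068 ],
       [  0.        , 588.27162785, 239.98995686],
       [  0.        ,   0.        ,   1.        ]]), 'R': array([[-0.00563288, -0.99981071,  0.01862272],
       [-0.99199619,  0.00323773, -0.12622631],
       [ 0.12614212, -0.01918468, -
[... 253 characters left out ...]
fence_back [(array([245., 237.]), 0.7)]
fence_side [(array([277., 222.]), 0.8)]
stain_3 [(array([412., 242.]), 0.85)]
marker [(array([457., 210.]), 0.87), (array([411., 180.]), 0.64)]
{'mtx': array([[371.64829954,   0.        , 323.41644257],
       [  0.        , 371.64829954, 241.53877533],
       [  0.        ,   0.        ,   1.        ]]), 'hand_eye': array([[ 5.80438433e-04, -9.58197593e-01, -2.86106686e-01,
         7.15083217e-02],
       [ 9.99999781e-01,  4.65406062e-04,  4.70060102e-04,
         6.18627284e-04],
       [-3.17254672e-04, -2.86106897e-01,  9.58197653e-01,
        -1.42546547e-01],
       [ 0.00000000e+00,  0.00000000e+00,  0.00000000e+00,
         1.00000000e+00]])}
```

View pics/top0.png

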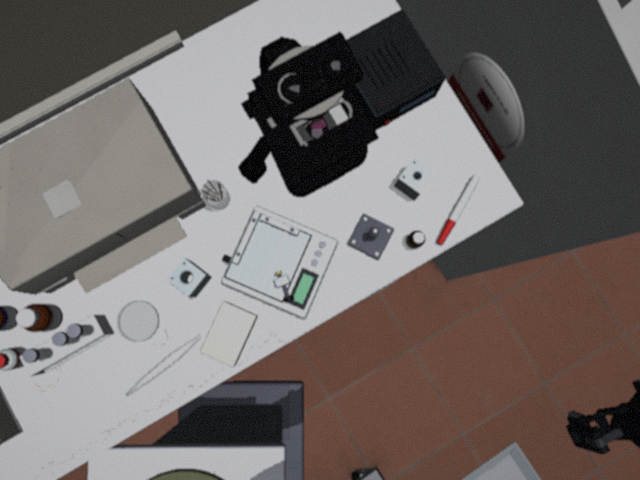

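View pics/scene0.png

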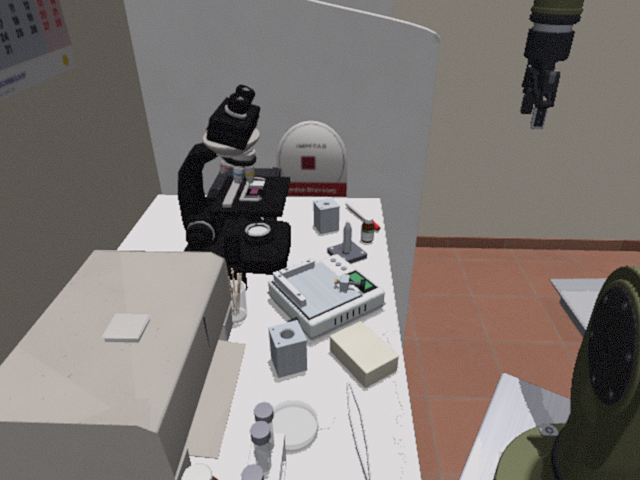

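The top view shows the wide-bored block at (188,277), right of the big machine. The heater is at (280,262), its corner towards (240,225), the gauge at (373,237), the narrow block at (408,180), the bottle at (415,239) and the marker at (458,210). The scene view agrees: the front block at (288,348) has the larger bore. Next I'll get the poses from depth in both views.

```bash
cat > h.py <<'E'
from station import ctrl,get_state,vision,models
import cv2,numpy as np
from scipy.spatial.transform import Rotation as Ro
def cloud(n,d):
    i=vision.camera_info(n);K=i['mtx'];v,u=np.mgrid[:480,:640]
    c=np.stack([(u-K[0,2])/K[0,0]*d,(v-K[1,2])/K[1,1]*d,d],-1)
    return (c-i['t'])@i['R']          # R^T(c-t)
def rect(P):
    (c,s,a)=cv2.minAreaRect((P[:,:2]*1000).astype(np.float32));return np.round(c,1),np.round(s,1),round(a,1)
E
python3 - <<'E'
from h import *
for n in('top','scene'):
    im,d=vision.grab_frame(n);X=cloud(n,d);np.save(f'pics/X{n}.npy',X)
    for t in('block_wide','block_narrow','gauge','heater','fence_back','fence_side','stain_3','marker'):
        for r in models.masks_of(n,t)[:1]:
            m=cv2.erode(r['mask'].astype(np.uint8),np.ones((3,3)))>0
            m&=d>0
            P=X[m]; 
            if len(P)<8: print(n,t,'few',r['p']);continue
            zt=np.percentile(P[:,2],95);T=P[abs(P[:,2]-zt)<.006]
            print(n,t,round(r['p'],2),len(P),'z5/50/95',np.round(np.percentile(P[:,2],[5,50,95]),3),'all',rect(P),'top',len(T),rect(T))
X=np.load('pics/Xtop.npy')
print('table z',np.round(X[400:402,60],3),X[330,120],X[100,200])
# tall things near
for (u,v) in((150,260),(170,245),(190,235),(205,195),(215,195),(160,120),(300,180),(370,160),(270,170)): print((u,v),np.round(X[v,u],3))
E
```

```text
top block_wide 0.81 760 z5/50/95 [0.022 0.059 0.062] all (array([424.2,  -6.8]), array([42.1, 42.6]), 52.4) top 560 (array([424.2,  -6.8]), array([42.1, 42.6]), 52.0)
top block_narrow 0.69 778 z5/50/95 [0.022 0.059 0.062] all (array([ 587.4, -375.6]), array([40. , 43.6]), 53.7) top 550 (array([ 587.6, -375.7]), array([40. , 43.2]), 53.7)
top gauge 0.94 1072 z5/50/95 [0.009 0.012 0.067] all (array([ 495. , -303.9]), array([56.1, 56.5]), 63.1) top 59 (array([ 494.6, -303.9]), array([14.4, 15.2]), 89.6)
top heater 0.91 7484 z5/50/95 [0.039 0.045 0.06 ] all (array([ 453.1, -145.4]), array([162.1, 137.1]), 66.1) top 848 (array([ 455.9, -141.7]), array([114.4, 115.5]), 66.5)
top fence_back 0.85 276 z5/50/95 [0.057 0.06  0.062] all (array([487.8, -99.9]), array([ 8.8, 86.1]), 66.7) top 270 (array([487.8, -99.9]), array([ 8.8, 86. ]), 66.7)
top fence_side 0.56 182 z5/50/95 [0.057 0.06  0.063] all (array([ 507.9, -152.8]), array([62.5,  8.3]), 66.4) top 175 (array([ 507.9, -152.8]), array([62.5,  8.3]), 66.4)
top stain_3 0.66 774 z5/50/95 [0.019 0.059 0.062] all (array([ 587.5, -375.7]), arra
[... 1361 characters left out ...]
, array([20.7, 17.8]), 30.9) top 34 (array([ 484.5, -373.5]), array([12. , 10.5]), 69.2)
scene marker 0.5 91 z5/50/95 [0.01  0.014 0.017] all (array([ 538.5, -449.5]), array([  8.7, 129.1]), 59.9) top 77 (array([ 538.5, -449.5]), array([  8.7, 129.1]), 59.9)
table z [[ 0.226  0.209 -0.003]
 [ 0.225  0.208  0.   ]] [0.33982185 0.10929578 0.01624109] [ 7.37271323e-01 -9.98891885e-03  3.65294420e-04]
(150, 260) [ 0.456  0.069 -0.   ]
(170, 245) [0.48  0.033 0.012]
(190, 235) [0.498 0.002 0.003]
(205, 195) [ 0.562 -0.027  0.029]
(215, 195) [ 0.568 -0.039  0.001]
(160, 120) [ 0.703  0.06  -0.005]
(300, 180) [ 0.561 -0.188  0.14 ]
(370, 160) [ 0.63  -0.307 -0.001]
(270, 170) [ 0.611 -0.133  0.001]
```

```bash
cat >> h.py <<'E'
def q(yaw): # tool down, tool x at yaw (deg)
    a=np.radians(yaw)/2;return [0.,np.cos(a),np.sin(a),0.]
E
python3 - <<'E'
from h import *
print(get_state()['time'])
X=np.load('pics/Xtop.npy').reshape(-1,3);Y=np.load('pics/Xscene.npy').reshape(-1,3);P=np.vstack([X,Y])
for nm,c,h in(('blk',(.423,-.005),.08),('gauge',(.493,-.302),.085),('home',(.477,-.127),.09)):
    d=np.hypot(P[:,0]-c[0],P[:,1]-c[1]);m=(P[:,2]>h)&(P[:,2]<.6)&(d<.2)
    a=np.degrees(np.arctan2(P[:,1]-c[1],P[:,0]-c[0]))
    for s in range(-180,180,30):
        k=m&(a>=s)&(a<s+30)
        if k.sum()>5: print(nm,s,'near',round(np.percentile(d[k],2),3),'z',np.round(np.percentile(P[k,2],[5,95]),3))
for k in(0,180,-180):
    for nm,p,y in(('gv',(.493,-.302,.2),52.3),('g',(.493,-.302,.036),52.3),('bv',(.423,-.005,.2),52.3),('b',(.423,-.005,.024),52.3),('h',(.477,-.127,.07),66.4)):
        r=ctrl.ik(list(p),q(y+k));print(k,nm,None if r is None else np.round(r,2))
E
```

```text
1.8
blk -30 near 0.115 z [0.084 0.141]
blk 0 near 0.099 z [0.101 0.142]
blk 30 near 0.099 z [0.103 0.15 ]
blk 60 near 0.119 z [0.089 0.142]
blk 90 near 0.163 z [0.088 0.115]
blk 120 near 0.166 z [0.083 0.114]
gauge -30 near 0.135 z [0.086 0.138]
gauge 0 near 0.121 z [0.136 0.321]
gauge 30 near 0.122 z [0.134 0.32 ]
gauge 60 near 0.135 z [0.13  0.141]
home -60 near 0.099 z [0.132 0.281]
home -30 near 0.112 z [0.135 0.318]
home 0 near 0.152 z [0.091 0.14 ]
home 30 near 0.125 z [0.107 0.142]
home 60 near 0.134 z [0.097 0.142]
0 gv [ 0.78  0.48 -0.41  1.67  0.22  1.04 -0.36]
0 g [ 0.7   0.67 -0.31  1.85  0.31  0.67 -0.45]
0 bv [ 0.5   0.28 -0.7   2.04  0.22  0.9  -0.98]
0 b [ 0.17  0.54 -0.32  2.26  0.43  0.39 -1.16]
0 h [ 0.54  0.54 -0.48  2.04  0.41  0.65 -0.63]
180 gv [-0.12  0.71  1.15  1.68 -0.69  1.21 -2.6 ]
180 g [-0.09  0.98  1.15  1.86 -1.05  1.06 -2.3 ]
180 bv [ 0.83  0.42 -1.22  2.04  0.47  1.01  1.85]
180 b [ 0.69  0.83 -1.23  2.26  1.09  0.9   1.23]
180 h [ 0.94  0.81 -1.23  2.04  0.93  1.01  1.96]
-180 gv [-0.12  0.71  1.15  1.68 -0.69  1.21 -2.6 ]
-180 g [-0.09  0.98  1.15  1.86 -1.05  1.06 -2.3 ]
-180 bv [ 0.83  0.42 -1.22  2.04  0.47  1.01  1.85]
-180 b [ 0.69  0.83 -1.23  2.26  1.09  0.9   1.23]
-180 h [ 0.94  0.81 -1.23  2.04  0.93  1.01  1.96]
```

```bash
cat >> h.py <<'E'
def wcam(s):
    T=np.eye(4);w=s['eef_rot'];T[:3,:3]=Ro.from_quat([w[1],w[2],w[3],w[0]]).as_matrix();T[:3,3]=s['tcp_pos']
    return T@vision.camera_info('wrist')['hand_eye']
def wrays(s,uv):
    K=vision.camera_info('wrist')['mtx'];p=(np.asarray(uv,float)-K[:2,2])/K[0,0];r=np.linalg.norm(p,axis=-1,keepdims=True)
    d=np.concatenate([np.sinc(r/np.pi)*p,np.cos(r)],-1);T=wcam(s);return T[:3,3],d@T[:3,:3].T,d
def wplane(s,uv,z):
    o,d,_=wrays(s,uv);return o+d*((z-o[2])/d[...,2])[...,None]
def wcloud(s,dep):
    v,u=np.mgrid[:480,:640];o,d,dc=wrays(s,np.stack([u,v],-1));return o+d*(dep/np.maximum(dc[...,2],.05))[...,None]
E
python3 - <<'E'
from h import *
for nm,p in(('g',[.493,-.302,.2]),('b',[.423,-.005,.2])):
    ctrl.movep(p,q(52.3));s=get_state();im,d=vision.grab_frame('wrist')
    cv2.imwrite(f'pics/w{nm}.png',im);np.savez(f'pics/w{nm}.npz',d=d,tcp=s['tcp_pos'],rot=s['eef_rot'])
    X=wcloud(s,d);print(nm,s['time'],s['tcp_pos'])
    for t in (('gauge',) if nm=='g' else ('block_wide','fence_back','fence_side','heater')):
        for r in models.masks_of('wrist',t)[:1]:
            np.save(f'pics/m{nm}_{t}.npy',r['mask'])
            m=(cv2.erode(r['mask'].astype(np.uint8),np.ones((3,3)))>0)&(d>0);P=X[m];zt=np.percentile(P[:,2],95);T=P[abs(P[:,2]-zt)<.006]
            print(t,r['p'],np.round(r['point']),len(P),np.round(np.percentile(P[:,2],[5,50,95]),3),'all',rect(P),'top',rect(T))
a,b=cv2.imread('pics/wg.png'),cv2.imread('pics/wb.png');cv2.imwrite('pics/w2.png',cv2.resize(np.hstack([a,b]),(800,300)))
E
```

```text
g 3.1667 [ 0.49205657 -0.30397404  0.19997005]
gauge 0.78 [325. 211.] 3826 [0.011 0.012 0.069] all (array([ 493.8, -305.5]), array([58.5, 57.8]), 62.8) top (array([ 493.3, -305.8]), array([15.5, 15.6]), 52.3)
b 4.4333 [ 0.42372001 -0.00619788  0.20006272]
block_wide 0.97 [323. 220.] 3182 [0.02  0.06  0.061] all (array([422.8,  -6.1]), array([43.6, 42.7]), 52.6) top (array([422.6,  -6.3]), array([43.1, 42.7]), 52.5)
fence_back 0.91 [443. 263.] 1512 [0.05  0.059 0.061] all (array([486. , -99.7]), array([10.9, 90.2]), 67.0) top (array([486. , -99.7]), array([10.9, 90.2]), 67.0)
fence_side 0.72 [495. 296.] 743 [0.052 0.06  0.061] all (array([ 506.1, -152.3]), array([64. , 10.1]), 66.9) top (array([ 506.1, -152.3]), array([64. , 10.1]), 66.9)
heater 0.83 [418. 293.] 15183 [0.027 0.046 0.061] all (array([ 452.5, -144.6]), array([162.2, 139.2]), 66.5) top (array([ 453.9, -142.1]), array([113.8, 116.4]), 66.7)
```

View pics/w2.png

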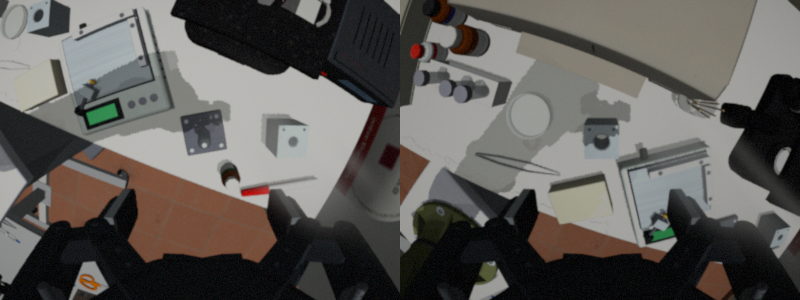

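The left half (gauge view) shows the gauge foot at about (325,211) in the original picture. The right half shows the wide block and its bore at about (323,220). The wrist cloud gives a block top of 0.060 and a foot of 0.012, both as expected. Now grasp.

```bash
cat >> h.py <<'E'
def top_rect(s,d,zlo,zhi,c,rad):
    X=wcloud(s,d);m=(d>0)&(X[...,2]>zlo)&(X[...,2]<zhi)&(np.hypot(X[...,0]-c[0],X[...,1]-c[1])<rad);P=X[m]
    return len(P),rect(P),P
def st(n=''):
    s=get_state();print(n,'t',round(s['time'],2),'tcp',np.round(s['tcp_pos'],4),'F',np.round(s['contact_force'],1),'M',np.round(s['wrist_torque'],2),'w',round(s['width'],4),'g',np.round(s['gripper_force'],1));return s
E
python3 - <<'E'
from h import *
c=np.array([.4227,-.0062]);y=52.5
ctrl.movep([*c,.12],q(y));s=st('above')
e=c-s['tcp_pos'][:2]
ctrl.movel([*(c),.026],max_speed=.12);s=st('down')
e=c-s['tcp_pos'][:2];print('err',e)
if np.hypot(*e)>.0008: ctrl.movel([*(c+e),.026],max_speed=.05);st('corr')
ctrl.close_gripper(80);st('closed')
ctrl.movel([*c,.16],max_speed=.15);s=st('up')
im,d=vision.grab_frame('wrist');cv2.imwrite('pics/held.png',im);np.savez('pics/held.npz',d=d,tcp=s['tcp_pos'],rot=s['eef_rot'])
t=s['tcp_pos'];n,r,P=top_rect(s,d,t[2]+.025,t[2]+.045,t[:2],.035);print(n,r,np.percentile(P[:,2],[5,50,95])-t[2])
E
```

```text
above t 5.1 tcp [ 0.4224 -0.0062  0.12  ] F [-0.8 -0.   0.7] M [-0.04  0.01 -0.03] w 0.0855 g 0.0
down t 6.03 tcp [ 0.4234 -0.0062  0.0268] F [-0.4 -0.4 -0.9] M [ 0.01 -0.03 -0.01] w 0.0853 g 0.0
err [-7.01384563e-04 -2.07036227e-05]
closed t 6.5 tcp [ 0.423  -0.0063  0.0266] F [-0.7 -0.4  9.7] M [-0.02  0.36 -0.06] w 0.0429 g 82.5
up t 7.54 tcp [ 0.4221 -0.0063  0.1593] F [ 0.   0.1 -2.3] M [ 0.03  0.04 -0.01] w 0.0428 g 83.0
15030 (array([421.7,  -6.8]), array([45.7, 69.1]), 52.3) [0.02755082 0.03317169 0.03930344]
```

View pics/held.png

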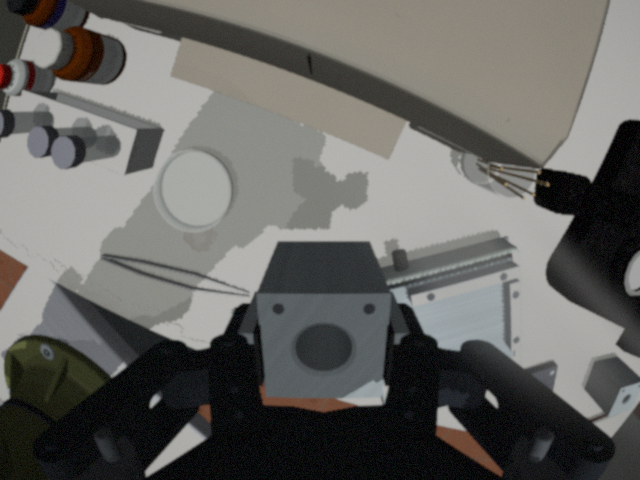

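The held block is upright between the pads. Its bore shows as an ellipse at about (324,347) and its top face spans columns 258 to 390. I'll use the bore to get the block centre in tool coordinates and then go to the gauge.

```bash
python3 - <<'E'
from h import *
z=np.load('pics/held.npz');s=dict(tcp_pos=z['tcp'],eef_rot=z['rot'])
im=cv2.imread('pics/held.png',0);g=cv2.GaussianBlur(im,(5,5),0)
roi=g[315:380,280:370];t,b=cv2.threshold(roi,0,255,cv2.THRESH_BINARY_INV+cv2.THRESH_OTSU)
n,l,stt,ce=cv2.connectedComponentsWithStats(b);k=l[347-315,324-280];print('otsu',t,stt[k])
cs,_=cv2.findContours((l==k).astype(np.uint8),cv2.RETR_EXTERNAL,cv2.CHAIN_APPROX_NONE)
c=max(cs,key=len)[:,0]+[280,315];P=wplane(s,c,s['tcp_pos'][2]+.0332)
(xc,yc),r=cv2.minEnclosingCircle((P[:,:2]*1000).astype(np.float32));x,y,_,_=cv2.boundingRect((P[:,:2]*1e4).astype(np.int32)),0,0,0
R=np.array([[np.cos(np.radians(52.5)),np.sin(np.radians(52.5))],[np.sin(np.radians(52.5)),-np.cos(np.radians(52.5))]])
print('circle',xc,yc,r,'tool off mm',R@(np.array([xc,yc])-s['tcp_pos'][:2]*1000),'mean',R@(P[:,:2].mean(0)-s['tcp_pos'][:2])*1000)
# same for gauge view: pin cloud and foot
z=np.load('pics/wg.npz');s=dict(tcp_pos=z['tcp'],eef_rot=z['rot']);X=wcloud(s,z['d']);m=np.load('pics/mg_gauge.npy')&(z['d']>0)
P=X[m];F=P[(P[:,2]>.006)&(P[:,2]<.016)];print('foot',rect(F));
for lo,hi in((.03,.05),(.05,.06),(.06,.07),(.07,.08)):
    Q=P[(P[:,2]>lo)&(P[:,2]<hi)];print(lo,len(Q),rect(Q) if len(Q)>4 else '')
E
```

```text
otsu 71.0 [  14    9   59   47 2219]
circle 422.1434631347656 -6.022217273712158 10.222296714782715 tool off mm [ 0.28208696 -0.12157723] mean [ 0.50161824 -0.07954215]
foot (array([ 493.9, -305.9]), array([60.3, 60.2]), 62.0)
0.03 88 (array([ 497.3, -301.8]), array([ 5.9, 15.9]), 46.0)
0.05 56 (array([ 496.9, -301.5]), array([ 6., 16.]), 49.2)
0.06 193 (array([ 493.4, -305.6]), array([16.7, 15.6]), 51.8)
0.07 166 (array([ 493.6, -305.8]), array([10.5, 11.4]), 69.1)
```

```bash
python3 - <<'E'
from h import *
c=np.array([.4935,-.3060]);y=52.5;b=c.copy()
ctrl.movel([*c,.16],q(y),max_speed=.3);s=st('over')
for z in(.112,.102):
    ctrl.movel([*b,z],max_speed=.12);s=st();b=b+(c-s['tcp_pos'][:2])
for z in(.092,.082,.07,.055,.042):
    ctrl.movel([*b,z],max_speed=.06);s=st()
    if np.hypot(*s['contact_force'][:2])>12 or s['contact_force'][2]>12: print('STOP');break
E
```

```text
over t 8.77 tcp [ 0.4934 -0.3039  0.1598] F [ 0.4  0.8 -2.7] M [ 0.05  0.04 -0.03] w 0.0431 g 83.0
 t 9.32 tcp [ 0.4938 -0.3054  0.1124] F [-0.  -0.6 -2.1] M [-0.   -0.01 -0.04] w 0.0431 g 83.0
 t 9.57 tcp [ 0.4931 -0.3066  0.1022] F [ 0.6  0.3 -2. ] M [ 0.03 -0.02 -0.01] w 0.0429 g 83.1
 t 9.88 tcp [ 0.4934 -0.3058  0.0916] F [ 0.5 -0.  -2.2] M [-0.02  0.01  0.05] w 0.043 g 83.1
 t 10.2 tcp [ 0.4933 -0.3058  0.0814] F [ 0.2  0.  -2.6] M [ 0.02 -0.02 -0.03] w 0.043 g 83.1
 t 10.55 tcp [ 0.4932 -0.3058  0.0694] F [-0.4 -0.1 -2.3] M [-0.07  0.03  0.  ] w 0.0427 g 83.1
 t 10.95 tcp [ 0.4933 -0.3058  0.0545] F [ 0.1  0.3 -2.3] M [-0.02  0.03 -0.01] w 0.0431 g 83.1
 t 11.32 tcp [ 0.4933 -0.3058  0.0415] F [ 1.   0.7 -2.4] M [-0.03 -0.01 -0.  ] w 0.043 g 83.1
```

```bash
python3 - <<'E'
from h import *
t=get_state()['tcp_pos'];b=np.array([.4935,-.306])
for z in np.arange(.0395,.033,-.001):
    ctrl.movel([*b,z],max_speed=.02);s=st()
    if s['contact_force'][2]>8: break
ctrl.pause(.6);s=st('seated')
im,d=vision.grab_frame('top');cv2.imwrite('pics/seat.png',cv2.resize(im[170:300,300:480],None,fx=3,fy=3))
X=cloud('top',d);m=(np.hypot(X[...,0]-.494,X[...,1]+.305)<.02);
im,d=vision.grab_frame('wrist');P=top_rect(s,d,.06,.085,s['tcp_pos'][:2],.02)[2];print('block top',np.percentile(P[:,2],[10,50,90]))
E
```

```text
t 11.59 tcp [ 0.4935 -0.306   0.0395] F [-0.5 -0.8 -1.2] M [0.03 0.04 0.01] w 0.0429 g 83.1
 t 11.84 tcp [ 0.4937 -0.3061  0.0387] F [ 0.6  0.2 -0.1] M [-0.01 -0.02  0.04] w 0.043 g 83.2
 t 12.09 tcp [ 0.4937 -0.3061  0.0387] F [-2.4  0.9 10. ] M [0.34 0.7  0.04] w 0.0429 g 84.6
seated t 12.69 tcp [ 0.4937 -0.3061  0.0387] F [-2.8  0.9 10.1] M [ 0.4   0.63 -0.02] w 0.043 g 84.6
block top [0.0683697  0.07181326 0.07283894]
```

The block is seated on the foot: top at 0.072, and 10 N of support. Now I'll lift it off, go over the heater and recheck the fences from there.

```bash
python3 - <<'E'
from h import *
b=np.array([.4937,-.306]);Y=66.6;ex=np.array([np.cos(np.radians(Y)),np.sin(np.radians(Y))]);ey=np.array([-ex[1],ex[0]])
ctrl.movel([*b,.15],max_speed=.15);st('lifted')
home=np.array([.4868,-.1294]);w=home-.004*ex+.004*ey
ctrl.movel([*w,.16],q(Y),max_speed=.2);s=st('over')
im,d=vision.grab_frame('wrist');cv2.imwrite('pics/overh.png',im);X=wcloud(s,d)
for t in('fence_back','fence_side'):
    for r in models.masks_of('wrist',t)[:1]:
        m=r['mask']&(d>0);P=X[m];P=P[(P[:,2]>.054)&(P[:,2]<.066)];print(t,r['p'],len(P),rect(P),'hx',np.percentile(P[:,:2]@ex,[3,97]),'hy',np.percentile(P[:,:2]@ey,[3,97]))
E
```

```text
lifted t 13.69 tcp [ 0.493  -0.3058  0.149 ] F [ 0.2  0.9 -2.1] M [0.   0.01 0.01] w 0.0429 g 83.1
over t 14.72 tcp [ 0.4815 -0.133   0.1598] F [-0.3 -1.3 -1.8] M [-0.01 -0.01 -0.  ] w 0.043 g 83.1
fence_back 0.82 2138 (array([ 486. , -100.2]), array([10.4, 90.1]), 66.7) hx [0.09613183 0.10574078] hy [-0.52800235 -0.4438554 ]
fence_side 0.83 589 (array([ 513.2, -138.4]), array([33.1,  9.9]), 66.6) hx [0.0644658  0.09250679] hy [-0.53051344 -0.52114574]
```

View pics/overh.png

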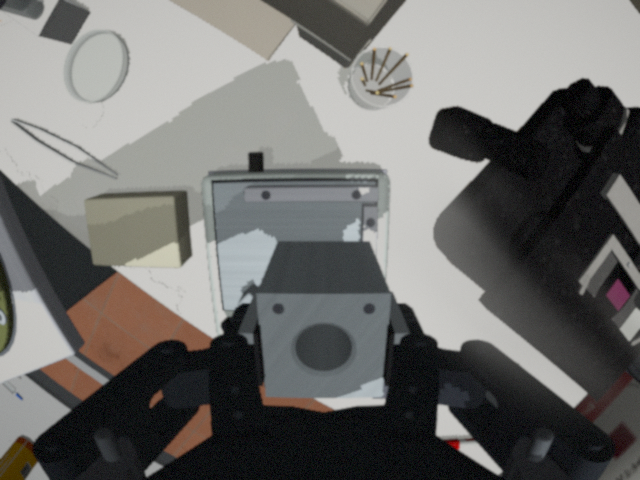

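The block is held square over the plate, the back fence is at about (318,192) and the side fence at (370,220). Both fence faces agree with the earlier estimate to within 1 mm. Lowering.

```bash
python3 - <<'E'
from h import *
Y=66.6;ex=np.array([np.cos(np.radians(Y)),np.sin(np.radians(Y))]);ey=np.array([-ex[1],ex[0]])
home=.0742*ex-.4983*ey;w=home-.004*ex+.004*ey;print(home);b=w.copy()
for z in(.115,.1):
    ctrl.movel([*b,z],max_speed=.12);s=st();b=b+.7*(w-s['tcp_pos'][:2])
for z in(.088,.079,.075,.074,.073,.072,.071,.070):
    ctrl.movel([*b,z],max_speed=.05);s=st(z);e=(s['tcp_pos'][:2]-home)
    print('  h',np.round([e@ex*1000,e@ey*1000],2))
    if s['contact_force'][2]>3: break
E
```

```text
[ 0.4867855 -0.1298014]
 t 15.39 tcp [ 0.4817 -0.132   0.1151] F [-0.5  0.4 -2.2] M [ 0.02 -0.06 -0.02] w 0.0431 g 83.1
 t 15.67 tcp [ 0.4813 -0.1318  0.1003] F [ 0.7  0.2 -2. ] M [-0.02 -0.02  0.01] w 0.0431 g 83.1
0.088 t 16.06 tcp [ 0.4814 -0.1318  0.0878] F [-0.1  0.1 -2.7] M [-0.   -0.04  0.  ] w 0.0432 g 83.1
  h [-3.99  4.18]
0.079 t 16.39 tcp [ 0.4813 -0.1318  0.0786] F [ 0.   0.1 -2. ] M [-0.01  0.03  0.04] w 0.0428 g 83.1
  h [-4.    4.28]
0.075 t 16.64 tcp [ 0.4815 -0.1318  0.0748] F [-0.5  0.2 -2.7] M [-0.02  0.01  0.01] w 0.0431 g 83.1
  h [-3.98  4.09]
0.074 t 16.89 tcp [ 0.4816 -0.1319  0.074 ] F [-0.5  0.1 -2.3] M [ 0.03  0.04 -0.04] w 0.0429 g 83.1
  h [-3.96  3.97]
0.073 t 17.14 tcp [ 0.4815 -0.1319  0.073 ] F [ 0.2 -0.1 -2.1] M [0.02 0.01 0.02] w 0.0429 g 83.1
  h [-3.98  4.01]
0.072 t 17.39 tcp [ 0.4816 -0.1319  0.0727] F [-3.4  0.2  6.8] M [0.14 0.48 0.01] w 0.0429 g 84.3
  h [-3.96  3.9 ]
```

```bash
python3 - <<'E'
from h import *
Y=66.6;ex=np.array([np.cos(np.radians(Y)),np.sin(np.radians(Y))]);ey=np.array([-ex[1],ex[0]])
home=.0742*ex-.4983*ey;o=np.array([-4.,4.])
def go(o,v=.02):
    p=home+o[0]/1000*ex+o[1]/1000*ey;ctrl.movel([*p,.072],max_speed=v);s=get_state();f=s['contact_force'];e=s['tcp_pos'][:2]-home
    r=(f[:2]@ex,f[:2]@ey,f[2]);print(round(s['time'],2),'cmd',np.round(o,1),'at',np.round([e@ex*1000,e@ey*1000],2),'Fh',np.round(r,1),'M',np.round(s['wrist_torque'],2),round(s['tcp_pos'][2],4));return r
o=np.array([-1.2,4.]);r=go(o)
while r[0]>-11 and o[0]<4: o[0]+=.6;r=go(o)
o[1]=1.2;r=go(o)
while r[1]<11 and o[1]>-4: o[1]-=.6;r=go(o)
while r[0]>-11 and o[0]<4: o[0]+=.4;r=go(o)
np.save('pics/o.npy',o)
E
```

```text
17.68 cmd [-1.2  4. ] at [-1.2   3.44] Fh [-0.6  0.9  7.4] M [-0.08  0.35 -0.02] 0.0727
17.93 cmd [-0.6  4. ] at [-0.92  3.39] Fh [-1.9  1.5  6.9] M [-0.21  0.37 -0.01] 0.0727
18.18 cmd [0. 4.] at [-0.45  3.37] Fh [-2.5  0.1  6.8] M [-0.38  0.35  0.03] 0.0727
18.43 cmd [0.6 4. ] at [0.16 3.28] Fh [-1.8 -0.6  5.9] M [-0.34  0.27 -0.06] 0.0727
18.68 cmd [1.2 4. ] at [0.29 3.27] Fh [-3.2  0.6  7.4] M [-0.57  0.4   0.06] 0.0727
18.93 cmd [1.8 4. ] at [0.35 3.29] Fh [-5.6 -0.7  8.5] M [-0.92  0.5   0.09] 0.0727
19.18 cmd [2.4 4. ] at [0.35 3.32] Fh [-7.  -0.6  8.7] M [-1.23  0.6   0.1 ] 0.0727
19.43 cmd [3. 4.] at [0.43 3.29] Fh [-8.5  0.8  9.1] M [-1.54  0.72  0.12] 0.0728
19.68 cmd [3.6 4. ] at [0.45 3.32] Fh [-10.    0.2   9.4] M [-1.9   0.87  0.14] 0.0728
19.93 cmd [4.2 4. ] at [0.48 3.31] Fh [-11.2  -0.5  11.1] M [-2.22  0.97  0.12] 0.0728
20.23 cmd [4.2 1.2] at [0.43 2.67] Fh [-11.5   7.3  18.9] M [-1.47  2.23  0.18] 0.0728
20.48 cmd [4.2 0.6] at [0.44 2.65] Fh [-11.1   8.6  20.1] M [-1.38  2.53  0.18] 0.0728
20.73 cmd [4.2 0. ] at [0.43 2.4 ] Fh [-11.    9.3  20.9] M [-1.18  2.74  0.18] 0.0728
20.98 cmd [ 4.2 -0.6] at [0.45 1.93] Fh [-10.8   9.9  22.7] M [-1.1   2.82  0.14] 0.0728
21.23 cmd [ 4.2 -1.2] at [0.44 1.37] Fh [-10.8  10.2  21.9] M [-1.11  2.79  0.26] 0.0727
21.48 cmd [ 4.2 -1.8] at [0.42 0.74] Fh [-10.2   9.8  22. ] M [-1.12  2.85  0.21] 0.0728
21.73 cmd [ 4.2 -2.4] at [0.42 0.11] Fh [-10.1   9.4  22. ] M [-1.1   2.9   0.22] 0.0728
21.98 cmd [ 4.2 -3. ] at [ 0.4  -0.47] Fh [-10.2   9.7  21. ] M [-1.11  2.9   0.21] 0.0728
22.23 cmd [ 4.2 -3.6] at [ 0.44 -1.09] Fh [-11.1  10.6  22. ] M [-1.07  2.91  0.15] 0.0728
22.48 cmd [ 4.2 -4.2] at [ 0.43 -1.14] Fh [-10.4  11.2  23.1] M [-0.94  3.1   0.12] 0.0728
```

```bash
python3 - <<'E'
from h import *
Y=66.6;ex=np.array([np.cos(np.radians(Y)),np.sin(np.radians(Y))]);ey=np.array([-ex[1],ex[0]])
home=.0742*ex-.4983*ey
def go(o,z=.072):
    p=home+o[0]/1000*ex+o[1]/1000*ey;ctrl.movel([*p,z],max_speed=.02);s=get_state();f=s['contact_force'];e=s['tcp_pos'][:2]-home
    print(round(s['time'],2),'cmd',np.round(o,1),'at',np.round([e@ex*1000,e@ey*1000],2),'Fh',np.round([f[:2]@ex,f[:2]@ey,f[2]],1),'M',np.round(s['wrist_torque'],2),round(s['tcp_pos'][2],4));return s
for o in([4.6,-5.5],[5,-6.5],[5.5,-7.5],[6,-8.5]): s=go(o)
s=go([6,-8.5],.0725)
ctrl.pause(.5);s=st()
im,d=vision.grab_frame('wrist');cv2.imwrite('pics/fin.png',im)
t=s['tcp_pos'];P=top_rect(s,d,.095,.115,t[:2],.016)[2]
A=np.c_[P[:,:2]-P[:,:2].mean(0),np.ones(len(P))];k=np.linalg.lstsq(A,P[:,2],rcond=None)[0];print('top',np.median(P[:,2]),'slope',k[:2])
im,d=vision.grab_frame('top');X=cloud('top',d);m=(np.hypot(X[...,0]-.587,X[...,1]+.375)<.03)&(X[...,2]>.05);print('narrow',rect(X[m]))
im,_=vision.grab_frame('scene');cv2.imwrite('pics/fins.png',cv2.resize(im[180:360,220:420],None,fx=3,fy=3))
E
```

```text
22.73 cmd [ 4.6 -5.5] at [ 0.42 -1.24] Fh [-11.2  15.   28. ] M [-0.73  3.89  0.09] 0.0728
22.98 cmd [ 5.  -6.5] at [ 0.46 -1.28] Fh [-11.2  18.9  31.1] M [-0.68  4.55  0.14] 0.0728
23.23 cmd [ 5.5 -7.5] at [ 0.43 -1.33] Fh [-13.3  22.3  34.8] M [-0.6   5.12  0.17] 0.0728
23.48 cmd [ 6.  -8.5] at [ 0.45 -1.36] Fh [-14.8  24.8  38.2] M [-0.54  5.81  0.15] 0.0728
23.73 cmd [ 6.  -8.5] at [ 0.47 -1.39] Fh [-14.   22.   32.1] M [-0.61  5.49  0.13] 0.0729
 t 24.23 tcp [ 0.4882 -0.1299  0.0729] F [-26.1  -3.7  33.2] M [-0.65  5.5   0.16] w 0.0427 g 86.7
top 0.10584484921812315 slope [0.03194457 0.08961448]
narrow (array([ 588.5, -376.5]), array([44. , 45.3]), 53.2)
```

View pics/fin.png

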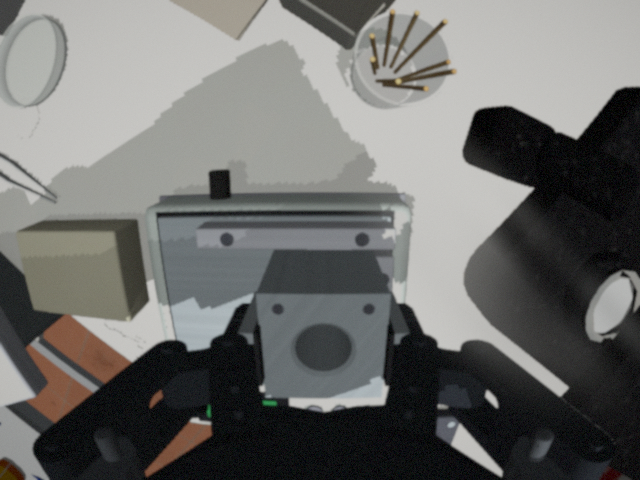

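View pics/fins.png

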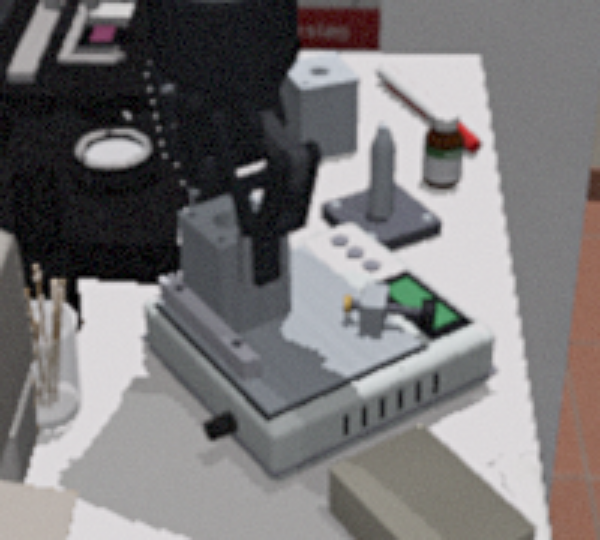

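```bash
python3 - <<'E'
from h import *
def slope(s,d):
    T=wcam(s);X=wcloud(s,d);t=s['tcp_pos'];w=s['eef_rot'];R=Ro.from_quat([w[1],w[2],w[3],w[0]]).as_matrix()
    Q=(X-t);L=Q@R   # tool coords
    m=(d>0)&(abs(L[...,0])<.019)&(abs(L[...,1])<.019)&(np.hypot(L[...,0],L[...,1])>.0125)&(abs(L[...,2]+.0332)<.008);P=Q[m]
    for _ in range(3):
        A=np.c_[P[:,:2],np.ones(len(P))];k=np.linalg.lstsq(A,P[:,2],rcond=None)[0];r=abs(P[:,2]-A@k);P=P[r<np.percentile(r,85)]
    return np.round(k,4),len(P),'toolz',np.round(R[:,2],4),'yaw',np.degrees(np.arctan2(R[1,0],R[0,0]))
z=np.load('pics/held.npz');print(slope(dict(tcp_pos=z['tcp'],eef_rot=z['rot']),z['d']))
s=st();im,d=vision.grab_frame('wrist');print(slope(s,d))
E
```

```text
(array([-0.0009, -0.0006,  0.0332]), 3997, 'toolz', array([-0.0014,  0.    , -1.    ]), 'yaw', np.float64(52.49715075709524))
 t 24.38 tcp [ 0.4882 -0.1299  0.0729] F [-26.3  -3.4  33.9] M [-0.64  5.41  0.15] w 0.0431 g 86.7
(array([-0.0155, -0.0022,  0.0333]), 4000, 'toolz', array([-0.0156, -0.0046, -0.9999]), 'yaw', np.float64(66.4911076617943))
```

```bash
python3 - <<'E'
from h import *
Y=66.6;ex=np.array([np.cos(np.radians(Y)),np.sin(np.radians(Y))]);ey=np.array([-ex[1],ex[0]])
home=.0742*ex-.4983*ey
p=home+.006*ex-.0070*ey;ctrl.movel([*p,.0725],q(Y),max_speed=.02);ctrl.pause(.5);s=st();f=s['contact_force'];w=s['eef_rot']
e=s['tcp_pos'][:2]-home;print('at',e@ex*1000,e@ey*1000,'Fh',f[:2]@ex,f[:2]@ey,'z',Ro.from_quat([w[1],w[2],w[3],w[0]]).as_matrix()[:,2],'qd',abs(s['qd']).max())
from station import ticket
if f[:2]@ex<-9 and f[:2]@ey>13: print(ticket.close_job())
E
```

```text
t 25.18 tcp [ 0.4882 -0.1299  0.0729] F [-21.4  -5.7  28.8] M [-1.12  4.67  0.2 ] w 0.043 g 86.7
at 0.48062127908885716 -1.3229129426846595 Fh -13.677384720067483 17.356067208157732 z [-0.01310615 -0.00490149 -0.9999021 ] qd 0.0011383078379045139
the job is handed in; nothing more can be done
None
```

The wide-bored block slid fully down the gauge pin and is now held pressed into the heater corner, pushing about 14 N towards the back fence and 17 N towards the side fence; the narrow block was left untouched, and I handed the job in at 25 s, without being shown a pass/fail result.

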